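# Put the remote away and click the media box shut

### The job

Pick up the TV remote from the table and lay it flat, without dropping it, in the empty tray of the media box, under the half-open lid. Then press the lid down past its catch until it is fully shut. Leave everything else on the table and in the box where it is.

Things in the scene. Friction and masses are not known exactly. Their poses are not given: they have to be found in the camera images.
- remote_mid (a point): centre (half-way up, 12 mm above its underside) of the black TV remote, loose, 160 (its x) x 46 (its y) x 24 mm, about 0.15 kg, lying flat, buttons up, somewhere on the table. Grip it across its 46 mm width; either end may point into the box
- box: dark wooden media box with an orange lid, fixed, outside 210 (its x) x 205 (y) x 40 mm high, walls 5, floor 6 mm thick. Origin: centre of its underside; x from the front (catch side, facing the robot's right) to the hinge side, y roughly to the robot, z up. A divider along x, 5 mm thick, 37 mm above the table, at y = +15 mm: the wide tray (-y side) is empty, the narrow one (+y) holds red cards
- tray (a point): centre of the inner floor of the empty wide tray, 6 mm above the table; axes as the box. Tray 200 mm long (x), 110 wide (y), 34 deep to the rim. The remote goes here flat, its length along x; the open lid overhangs the tray's rear, so the hand must lean out over the front of the box (about 40 degrees from vertical) while laying it in
- lid (a joint): opening angle of the lid, rad: 0 = fully shut, 0.92 = its stop; starts at 0.80 to 0.92. Lid 0.2 kg on a stiff hinge (friction about 0.3 N m): it stays where it is left. From about 0.07 rad a sprung catch at the middle of the front resists; it gives way at about 0.03 rad under roughly 8 to 18 N at the front edge and then holds the lid at 0 to 0.01
- lid_hinge (a point): middle of the hinge line, 40.5 mm above the table, 105 mm behind the box centre; its axes turn with the lid: y along the hinge, x from the lid's front edge to the hinge, z out of its top face. Lid 218.5 mm from hinge line to front edge, 205 wide, 8 thick, its underside in the hinge plane; a 36 mm wide brass tongue hangs 26 mm below the middle of its front edge
- lid_press (a point): where to press: on the top (outer) face of the lid, on its middle line, 203 mm from the hinge and 15 mm from the front edge; axes as the lid
- cards: red deck of cards, 92 x 60 x 20 mm, loose in the narrow tray of the box, to be left there; origin at the centre of its underside
- coasters: round stack of coasters, diameter 96, height 24 mm, loose, to be left alone; origin at the centre of its underside
- tealight: small amber glass with a candle, diameter 68, height 48 mm, loose, to be left alone; origin at the centre of its underside
- candle_amber: amber glass with a candle, diameter 84, height 100 mm, loose, to be left alone; origin at the centre of its underside
- candle_green: green glass with a candle, diameter 80, height 85 mm, loose, to be left alone; origin at the centre of its underside
- bowl: brass bowl, diameter 150, height 60 mm, loose, to be left alone; origin at the centre of its underside
There are look-alikes about, which are no part of the job. There is more than one size of the part that bears remote_mid; the job needs the largest.

How it is judged:
By the outcome, as a careful person would: the job done as asked, in the order asked, and still so for the second after the job is handed in, with the robot touching nothing.
It also fails if it takes over 64 s, if anything falls off the work surface, if the arm or the gripper's body presses on something with over 40 N, if the wrist force passes 120 N, or if a joint passes its speed limit or range.

### The arm

A 7-joint arm with a two-finger parallel gripper is mounted at the origin on the work surface. World frame = base frame: x ahead of the robot, y to its left, z up, the work surface at z = 0. Lengths are in m, angles in rad, forces in N, time in s.
With the tool pointing down it reaches from about 0.425 to 0.875 m from the base axis. Payload 9.9 kg.
Tool frame: the origin (TCP) lies between the finger pads; the fingertips stand 19 mm ahead of it and the grasp point (between the pads) is the TCP (bot.tips_ahead is the distance from the TCP to the fingertips, in m); z points along the fingers, y is the direction in which the jaws open and shut (so a half turn about z gives the same grasp; the last joint's range is limited). The gripper opens to 85 mm and grips with 20 to 120 N. Pads are 22 mm wide; open, the fingers measure 114 mm over their backs; the gripper's body (76 mm by 85 mm) begins 54 mm behind the grasp point. The pads swing forward as they close: fully open they stand 13 mm farther back than shut.
Start: joints at [-1.248, 0.576, 0.025, 1.437, -0.015, 1.129, -0.057], TCP at [0.267, 0.62, 0.25] pointing down, gripper open.
Joint ranges: [-2.76, 2.76], [-0.34, 2.15], [-1.52, 1.57], [0.19, 2.46], [-1.09, 4.23], [0.17, 1.99], [-2.82, 2.82]. Speed limits (rad/s): [2.22, 2.22, 3.01, 3.01, 3.14, 3.14, 3.14].

### API

Orientations are given as a rotation vector (axis times angle).
In Python, from station import get_state, viewer, bot gives the robot as it stands.
- The arm moves only by the tool play_rows, never from a script. Its argument "steps" is text: rows parted by semicolons, each of 7 numbers parted by spaces: the shift along the tool's x, y, z in mm, then the turn, a rotation vector about the tool's x, y, z in rad, then the finger opening in mm, from 0 to 85.4. In form: dx dy dz ax ay az claw; .... A call has 1 to 12 rows; each row shifts and turns the commanded pose from where the row before left it, along the tool's axes as they then stand; what a row does not reach is not made up. A row lasts 1/10 s, in which the tool goes at most 50 mm and 8.59 degrees, less where a joint would pass 70% of its speed; a pose out of reach is approached as far as the arm can. A call is refused whole if a number of a shift passes 50 or a number of a turn 0.15, either way. A call with a gripper value outside its range is refused whole. The fingers move at their own pace and stop on an object; "newtons" is the grip in N (left out, the last holds). Time passes only in rows, so rows that do not move let the fingers close. It gives the time, the measured TCP pose, the force and the opening at its end, in the units of the state.
- get_state(): the state, without advancing time (a new reading comes with each control period).
- viewer.grab_frame(name): name is "side" or "top"; returns a dict with "pixels" (480x640x3 uint8, red, green, blue), "K" (3x3 intrinsics, pixels), "extrinsics" (4x4, takes a point from camera to world coordinates). Camera axes: x right, y down, z forward; pixel columns grow to the right and rows downward; lengths in m; the calibration is good to about 2 mm. A picture is of the moment at which its call begins. There is no depth.
- bot.job_done(): hands the job in, once; it reports no verdict.
The state is a dict: "clock": time; "q": joint angles; "joint_vel": joint speeds; "joint_torque": joint torques, N m; "tool_pos": TCP position; "tool_rot": TCP orientation; "ft_force": force on the tool from outside, world axes, zero at the start; "moment": the same for the moment, N m; "finger_gap": finger opening in m.
Only numpy, scipy, OpenCV 4.12 (cv2) and the standard library are available. Lean on these libraries where they do the work, as an engineer would, in place of code of your own. Each camera call takes 0.05 s, during which the arm holds its last target. There are 200 camera calls.

## Working session

There is one attempt and no reset: what is moved stays moved. The work goes in short steps, Python scripts to look and compute and a tool call to move; the robot and the scene stay as the last step left them, time stands still between calls to the robot, and variables do not carry over. Pictures are saved under pics/ and viewed, about 8 in all and at most 12, crops included, and the job is handed in when it is done.

Besides the shell and the picture viewer there is one more tool, called after "Request:" in YAML: its name, and indented under it one key for each argument. play_rows: Moves the arm, as the interface text tells. Its arguments: {"type":"object","properties":{"steps":{"type":"string"},"newtons":{"type":"number"}},"required":["steps"]}

```bash
mkdir -p pics; ls; python3 - <<'E'
from station import get_state, viewer, bot
import cv2
s=get_state(); print({k:s[k] for k in ['clock','tool_pos','tool_rot','finger_gap']})
for n in ['side','top']:
    f=viewer.grab_frame(n); cv2.imwrite(f'pics/{n}0.png',f['pixels'][:,:,::-1]); print(f['K'],f['extrinsics'])
E
```

```text
pics
{'clock': 0.0, 'tool_pos': array([0.26691049, 0.61953181, 0.24944034]), 'tool_rot': array([-6.34531709e-01, -3.07658529e+00,  2.55781630e-03]), 'finger_gap': 0.08567090016072787}
[[437.26718468   0.         318.26441972]
 [  0.         437.26718468 246.94863256]
 [  0.           0.           1.        ]] [[ 0.98325734 -0.12374904  0.1337579   0.40981275]
 [-0.18214533 -0.68880417  0.70169216 -0.78179109]
 [ 0.00529927 -0.71430735 -0.69981207  0.8908215 ]
 [ 0.          0.          0.          1.        ]]
[[607.18660442   0.         318.35876501]
 [  0.         607.18660442 242.54413659]
 [  0.           0.           1.        ]] [[-0.01937044 -0.98230316  0.18629356  0.23477232]
 [-0.9997998   0.01809649 -0.00853667  0.07002811]
 [ 0.00501434 -0.18642162 -0.98245704  1.69762662]
 [ 0.          0.          0.          1.        ]]
```

View pics/side0.png

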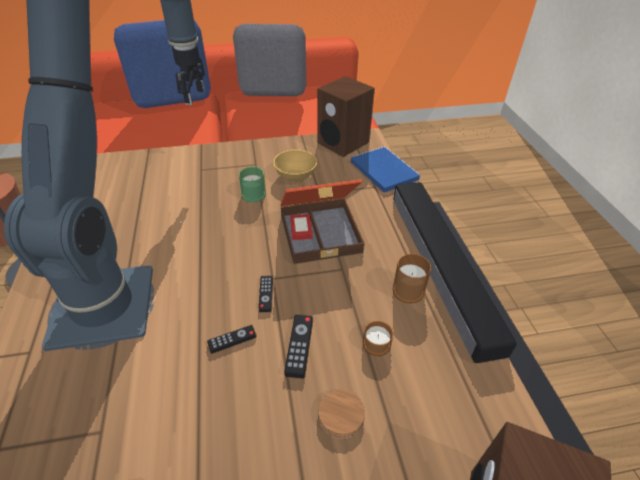

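View pics/top0.png

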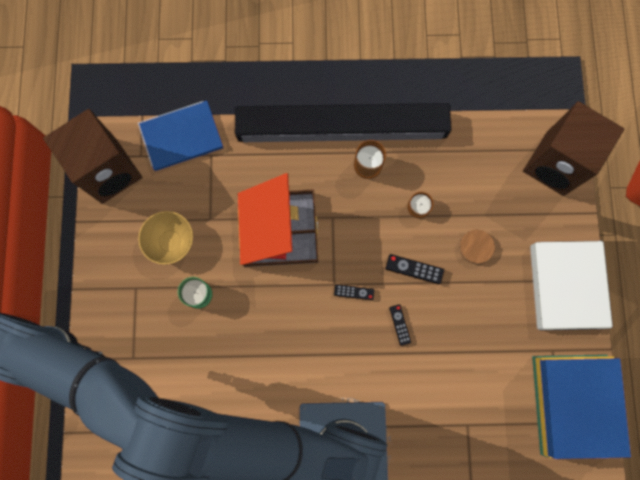

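The side view shows the large remote at (299,346), the box at (322,225) and two small look-alikes. In the top view the large remote is at (415,269) and the box front edge is at x≈315. I'll zoom in on the box and measure the remote by mask.

```bash
cat > h.py <<'E'
import numpy as np, cv2
from station import get_state, viewer, bot
from scipy.spatial.transform import Rotation as R
def ray(f,uv):
    d=np.linalg.inv(f['K'])@np.array([uv[0],uv[1],1.]); E=f['extrinsics']; return E[:3,3],E[:3,:3]@d
def onz(f,uv,z):
    o,d=ray(f,uv); return o+d*(z-o[2])/d[2]
def proj(f,P):
    E=f['extrinsics']; c=E[:3,:3].T@(np.asarray(P)-E[:3,3]); p=f['K']@c; return p[:2]/p[2]
def tri(f1,u1,f2,u2):
    o1,d1=ray(f1,u1);o2,d2=ray(f2,u2)
    d1/=np.linalg.norm(d1); d2/=np.linalg.norm(d2)
    t=np.linalg.lstsq(np.c_[d1,-d2],o2-o1,rcond=None)[0]
    a,b=o1+t[0]*d1,o2+t[1]*d2; return (a+b)/2,np.linalg.norm(a-b)
E
python3 - <<'E'
from h import *
F={n:viewer.grab_frame(n) for n in ['top','side']}
for n,(x,y,w,h) in {'top':(380,245,75,50),'side':(275,305,50,80)}.items():
    f=F[n]; im=f['pixels']; m=np.zeros(im.shape[:2],np.uint8)
    m[y:y+h,x:x+w]=(im[y:y+h,x:x+w].max(2)<70)
    m=cv2.morphologyEx(m,cv2.MORPH_CLOSE,np.ones((7,7)))
    c=max(cv2.findContours(m,0,1)[0],key=cv2.contourArea)[:,0]
    for z in (0.024,0.012):
        P=np.array([onz(f,p,z)[:2] for p in c]).astype(np.float32)
        r=cv2.minAreaRect(P*1000); print(n,z,r)
a=F['side']['pixels'][165:275,265:385]; b=F['top']['pixels'][165:275,225:335]
im=np.hstack([cv2.resize(a,(400,367),interpolation=2),cv2.resize(b,(367,367),interpolation=2)])
cv2.imwrite('pics/box.png',im[:,:,::-1])
E
```

```text
top 0.024 ((471.67999267578125, -211.114501953125), (158.3679962158203, 45.32133483886719), 72.99653625488281)
top 0.012 ((473.3786926269531, -213.13027954101562), (159.50350952148438, 45.646305084228516), 72.99653625488281)
side 0.024 ((472.42572021484375, -220.2996063232422), (166.02439880371094, 45.38302230834961), 73.41265869140625)
side 0.012 ((473.29254150390625, -212.52655029296875), (168.3227996826172, 46.01125717163086), 73.41265106201172)
```

View pics/box.png

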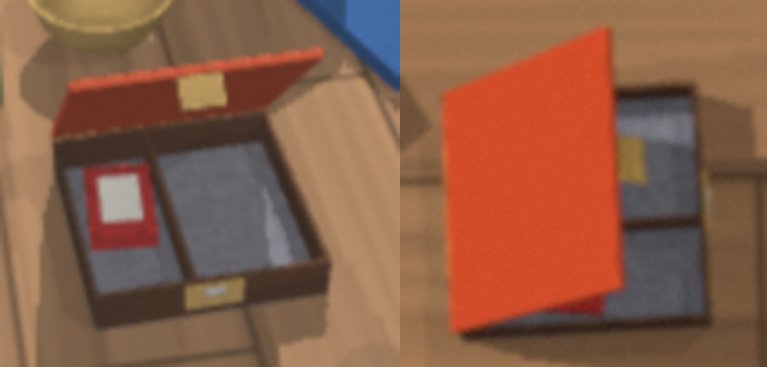

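The zoom shows, in the side view, rim corners at the front left (97,297) and front right (328,262). In the top view the front corners are (695,88) and (709,322), and the lid corners are (608,28), (623,288), (443,95) and (453,330). I'll cast these and cross-check.

```bash
python3 - <<'E'
from h import *
np.set_printoptions(precision=4,suppress=True)
F={n:viewer.grab_frame(n) for n in ['top','side']}
S=lambda u,v:(u/3.333+265,v/3.333+165); T=lambda u,v:((u-400)/3.336+225,v/3.336+165)
for a,p in dict(FL=(97,297),FR=(328,262)).items(): print('side',a,onz(F['side'],S(*p),.04))
for a,p in dict(FLb=(98,326),FRb=(327,293)).items(): print('side',a,onz(F['side'],S(*p),.0))
for a,p in dict(far=(695,88),near=(709,322)).items(): print('top',a,onz(F['top'],T(*p),.04))
for a,p in dict(hingefar=(443,95),hingenear=(453,330)).items(): print('top',a,onz(F['top'],T(*p),.045))
# lid front corners, top + side
print(tri(F['top'],T(608,28),F['side'],S(322,48)),tri(F['top'],T(623,288),F['side'],S(70,82)))
# orange mask polygon in top
im=cv2.cvtColor(F['top']['pixels'],cv2.COLOR_RGB2HSV)
m=cv2.inRange(im,(3,190,120),(14,255,255)); m[:,:225]=0; m[:,335:]=0; m[:165]=0; m[275:]=0
c=max(cv2.findContours(m,0,1)[0],key=cv2.contourArea)
print(cv2.approxPolyDP(c,5,True)[:,0].tolist())
# divider front end top
print('div',onz(F['top'],T(700,221),.037), 'div side',onz(F['side'],S(190,280),.037), onz(F['side'],S(150,158),.037))
E
```

```text
side FL [0.5023 0.0555 0.04  ]
side FR [0.6995 0.0621 0.04  ]
side FLb [0.5026 0.0607 0.    ]
side FRb [0.7025 0.0646 0.    ]
top far [0.6964 0.0667 0.04  ]
top near [0.4958 0.0587 0.04  ]
top hingefar [0.6927 0.2792 0.045 ]
top hingenear [0.4922 0.2699 0.045 ]
(array([0.6988, 0.1326, 0.209 ]), np.float64(0.00159780200147964)) (array([0.4964, 0.1235, 0.209 ]), np.float64(0.0008481271901931486))
[[286, 174], [238, 194], [243, 264], [290, 250]]
div [0.582  0.0646 0.037 ] div side [0.5817 0.0645 0.037 ] [0.5756 0.226  0.037 ]
```

```bash
cat >> h.py <<'E'
def Rt(deg,tilt):  # long-axis heading (deg), lean (deg)
    a,t=np.radians([deg,tilt]); d=np.array([np.cos(a),np.sin(a),0]); z=np.array([0,0,-np.cos(t)])+np.sin(t)*d
    y=np.array([d[1],-d[0],0]); return R.from_matrix(np.c_[np.cross(y,z),y,z])
def plan(way,claw,p=None,r=None,mm=45,rad=.14,show=True):
    s=get_state(); p=np.array(s['tool_pos']) if p is None else p; r=R.from_rotvec(s['tool_rot']) if r is None else r
    rows=[]
    for P,Q in way:
        P=np.array(P); n=int(max(np.ceil(np.linalg.norm(P-p)*1000/mm),np.ceil((r.inv()*Q).magnitude()/rad),1)); p0,r0=p,r; w=(r0.inv()*Q).as_rotvec()
        for k in range(1,n+1):
            t=r.inv().apply(p0+(P-p0)*k/n-p)*1000; t=np.round(t,0 if np.abs(t).max()>3 else 1)
            v=np.round((r.inv()*r0*R.from_rotvec(w*k/n)).as_rotvec(),3)
            p=p+r.apply(t/1000); r=r*R.from_rotvec(v)
            rows.append(' '.join(f'{x:g}' for x in [*(t+0),*(v+0),claw]))
    for i in range(0,len(rows),12): print(';'.join(rows[i:i+12])+'\n')
    return p,r
E
python3 - <<'E'
from h import *
print(bot.tips_ahead)
q=Rt(73,0); d=np.array([np.cos(np.radians(73)),np.sin(np.radians(73)),0])
c=np.array([.472,-.212,0])
g=c-.010*d+[0,0,.027]; print(g)
r0=R.from_rotvec(get_state()['tool_rot'])
plan([([.35,.52,.38],r0),([.48,-.2,.38],q),(g+[-0,0,.12],Rt(73,40))],72)
E
```

```text
0.019
[ 0.46907628 -0.22156305  0.027     ]
-23 -12 -26 0 0 0 72;-23 -12 -26 0 0 0 72;-23 -11 -26 0 0 0 72;-24 -12 -26 0 0 0 72;-23 -12 -26 0 0 0 72;-24 -36 0 0 0 0.086 72;-27 -34 0 0 0 0.086 72;-29 -31 0 0 0 0.086 72;-32 -28 0 0 0 0.086 72;-35 -26 0 0 0 0.086 72;-36 -23 0 0 0 0.086 72;-39 -19 0 0 0 0.085 72

-40 -17 0 0 0 0.086 72;-41 -12 0 0 0 0.086 72;-42 -9 0 0 0 0.086 72;-42 -6 0 0 0 0.086 72;-43 -2 0 0 0 0.086 72;-43 2 0 0 0 0.086 72;-43 6 0 0 0 0.086 72;-42 9 0 0 0 0.086 72;-41 13 0 0 0.001 0.086 72;-40 17 0 0 0 0.086 72;-4 -1 39 0 0.116 0 72;-8 -1 38 0 0.117 0 72

-13 0 37 0 0.116 0 72;-17 -1 35 0 0.116 0 72;-21 -1 33 0 0.116 0 72;-25 -1 30 0 0.117 0 72
```

Request:
play_rows:
  steps: "-23 -12 -26 0 0 0 72;-23 -12 -26 0 0 0 72;-23 -11 -26 0 0 0 72;-24 -12 -26 0 0 0 72;-23 -12 -26 0 0 0 72;-24 -36 0 0 0 0.086 72;-27 -34 0 0 0 0.086 72;-29 -31 0 0 0 0.086 72;-32 -28 0 0 0 0.086 72;-35 -26 0 0 0 0.086 72;-36 -23 0 0 0 0.086 72;-39 -19 0 0 0 0.085 72"

```text
clock: 1.5
tool_pos: [0.4041, 0.2216, 0.3805]
tool_rot: [-1.521, -2.748, -0.001]
ft_force: [0.1, 0.5, 0.4]
finger_gap: 0.0723
```

Request:
play_rows:
  steps: "-40 -17 0 0 0 0.086 72;-41 -12 0 0 0 0.086 72;-42 -9 0 0 0 0.086 72;-42 -6 0 0 0 0.086 72;-43 -2 0 0 0 0.086 72;-43 2 0 0 0 0.086 72;-43 6 0 0 0 0.086 72;-42 9 0 0 0 0.086 72;-41 13 0 0 0 0.086 72;-40 17 0 0 0 0.086 72"

```text
clock: 2.5
tool_pos: [0.4805, -0.2019, 0.3805]
tool_rot: [2.528, 1.865, 0.001]
ft_force: [0.5, 0.9, 1.1]
finger_gap: 0.0723
```

```bash
python3 - <<'E'
from h import *
s=get_state(); print(s['clock'],s['tool_pos'],s['q'])
g=np.array([.469,-.2215,.027])
p,r=plan([(g+[0,0,.12],Rt(73,40))],72)
E
```

```text
2.5 [ 0.48047915 -0.20187537  0.3805228 ] [-0.18125694  0.29645047  0.67960723  1.63157905 -0.19326558  1.28144977
  0.23245606]
-4 -1 39 0 0.116 0 72;-8 -1 38 0.001 0.117 -0.001 72;-12 -1 37 0 0.116 0 72;-17 0 35 0 0.116 -0.001 72;-21 -1 34 0 0.116 0 72;-25 -1 30 0.001 0.117 -0.001 72
```

Request:
play_rows:
  steps: "-4 -1 39 0 0.116 0 72;-8 -1 38 0 0.117 0 72;-12 -1 37 0 0.116 0 72;-17 0 35 0 0.116 0 72;-21 -1 34 0 0.116 0 72;-25 -1 30 0 0.117 0 72;0 0 0 0 0 0 72"

```text
clock: 3.2
tool_pos: [0.4648, -0.2225, 0.1377]
tool_rot: [-2.109, -1.54, -0.76]
ft_force: [0.2, -0.2, 0.3]
finger_gap: 0.072
```

```bash
python3 - <<'E'
from h import *
s=get_state(); print(s['clock'],s['tool_pos'],s['q'])
g=np.array([.469,-.2215,.027])
p,r=plan([(g+[0,0,.03],Rt(73,40)),(g,Rt(73,40))],72,mm=20)
f=viewer.grab_frame('side'); cv2.imwrite('pics/a.png',cv2.resize(f['pixels'][200:440,180:440],None,fx=2.2,fy=2.2,interpolation=2)[:,:,::-1])
E
```

```text
3.2 [ 0.46478202 -0.22246871  0.13772698] [ 0.51944785  0.71929742  0.36375566  1.87021178 -0.8798426   1.23131893
  1.12561162]
-10 1 13 -0.001 -0.001 -0.003 72;-10 1 12 -0.002 -0.001 -0.003 72;-10 1 13 -0.001 -0.001 -0.003 72;-10 1 12 -0.001 -0.001 -0.003 72;-10 0 13 -0.002 -0.001 -0.003 72;-10 0 12 0 0 0 72;-10 0 11 0 0 0 72
```

View pics/a.png

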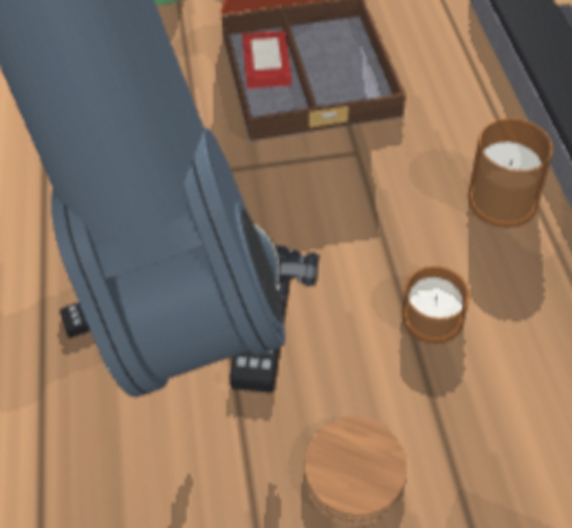

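The side view shows the hand over the large remote, with its near end at (255,370) in the crop. The wrist is clear of the candles and coasters. Descending.

Request:
play_rows:
  steps: "-10 1 13 -0.001 -0.001 -0.003 72;-10 1 12 -0.002 -0.001 -0.003 72;-10 1 13 -0.001 -0.001 -0.003 72;-10 1 12 -0.001 -0.001 -0.003 72;-10 0 13 -0.002 -0.001 -0.003 72;0 0 0 0 0 0 72"

```text
clock: 3.85
tool_pos: [0.4735, -0.2189, 0.0644]
tool_rot: [-2.105, -1.578, -0.772]
ft_force: [-0.6, 0.5, 0.2]
finger_gap: 0.0722
```

```bash
python3 - <<'E'
from h import *
s=get_state(); print(s['clock'],s['tool_pos'],s['q'],s['ft_force'])
g=np.array([.469,-.2215,.027])
p,r=plan([(g,Rt(73,40))],72,mm=10)
f=viewer.grab_frame('top'); cv2.imwrite('pics/b.png',cv2.resize(f['pixels'][210:330,340:480],None,fx=4,fy=4,interpolation=2)[:,:,::-1])
E
```

```text
3.85 [ 0.47347172 -0.21888243  0.06436019] [ 0.53620001  0.8244255   0.31382431  1.90412137 -0.96143333  1.11271129
  1.25777162] [-0.60446736  0.49100927  0.203884  ]
-7 -1 7 0.001 0.001 0.003 72;-6 -1 6 0.002 0.001 0.004 72;-7 -1 7 0.001 0.001 0.003 72;-7 -1 6 0.001 0.001 0.004 72
```

View pics/b.png

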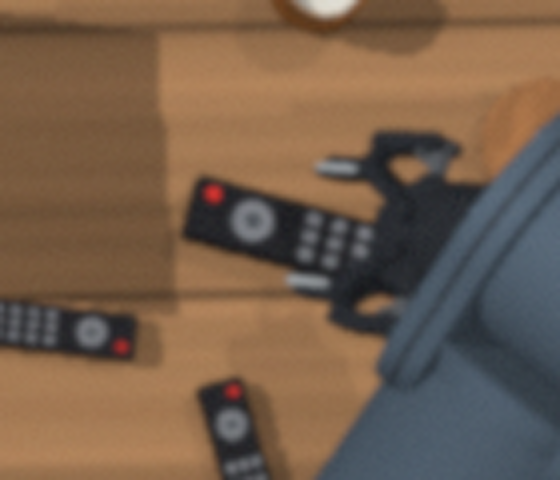

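The top view shows the pads straddling the big remote around its middle, at (338,168) and (308,282). The remaining correction is about 4 mm.

Request:
play_rows:
  steps: "-7 -1 7 0.001 0.001 0.003 72;-6 -1 6 0.002 0.001 0.004 72;-7 -1 7 0.001 0.001 0.003 72;-7 -1 6 0.001 0.001 0.004 72;0 0 0 0 0 0 72"

```text
clock: 4.4
tool_pos: [0.4686, -0.2227, 0.0275]
tool_rot: [-2.11, -1.559, -0.767]
ft_force: [0.4, -0.2, 0.1]
finger_gap: 0.0717
```

```bash
python3 - <<'E'
from h import *
s=get_state(); print(s['clock'],s['tool_pos'],s['q'],s['ft_force'])
g=np.array([.469,-.2215,.027])
p,r=plan([(g,Rt(73,40))],72,mm=10)
E
```

```text
4.4 [ 0.46857908 -0.22272593  0.02750906] [ 0.56030641  0.88550385  0.29289118  1.90786406 -0.98837495  1.07575927
  1.30131182] [ 0.39099578 -0.19706829  0.10051975]
0.7 0 1.2 0.001 0.001 -0.001 72
```

Request:
play_rows:
  steps: "0 0 0 0 0 0 60;0 0 0 0 0 0 50;0 0 0 0 0 0 40;0 0 0 0 0 0 30;0 0 0 0 0 0 30;0 0 0 0 0 0 30"
  newtons: 70

```text
clock: 5.0
tool_pos: [0.4694, -0.2232, 0.0296]
tool_rot: [-2.11, -1.562, -0.769]
ft_force: [-1.5, -2.9, 5.5]
finger_gap: 0.0437
```

```bash
python3 - <<'E'
from h import *
s=get_state(); print(s['clock'],s['tool_pos'],s['ft_force'],s['finger_gap'])
p0=np.array(s['tool_pos']); r0=R.from_rotvec(s['tool_rot'])
plan([(p0+[0,0,.13],r0)],30,mm=22)
E
```

```text
5.0 [ 0.46942269 -0.22323854  0.02957325] [-1.4740832  -2.85001549  5.47880799] 0.043703935637545925
14 0 -17 0 0 0 30;14 0 -16 0 0 0 30;14 0 -17 0 0 0 30;14 0 -16 0 0 0 30;14 0 -17 0 0 0 30;13 0 -17 0 0 0 30
```

Request:
play_rows:
  steps: "7 0 -8 0 0 0 30;14 0 -17 0 0 0 30;14 0 -16 0 0 0 30;14 0 -17 0 0 0 30;14 0 -16 0 0 0 30;14 0 -17 0 0 0 30;13 0 -17 0 0 0 30;0 0 0 0 0 0 30"

```text
clock: 5.8
tool_pos: [0.4695, -0.2236, 0.1724]
tool_rot: [-2.111, -1.565, -0.771]
ft_force: [0.5, -0.7, -1.5]
finger_gap: 0.0444
```

```bash
python3 - <<'E'
from h import *
s=get_state(); print(s['clock'],s['tool_pos'],s['ft_force'],s['finger_gap'],s['q'])
f=viewer.grab_frame('side'); g=viewer.grab_frame('top')
a=cv2.resize(f['pixels'][200:400,200:400],(400,400)); b=cv2.resize(g['pixels'][180:330,330:480],(400,400))
cv2.imwrite('pics/c.png',np.hstack([a,b])[:,:,::-1])
E
```

```text
5.8 [ 0.46946272 -0.22355473  0.1723728 ] [ 0.48709092 -0.69492412 -1.4751872 ] 0.04437387492997708 [ 0.50768763  0.66590653  0.37364882  1.84724728 -0.85596727  1.26611845
  1.08454608]
```

View pics/c.png

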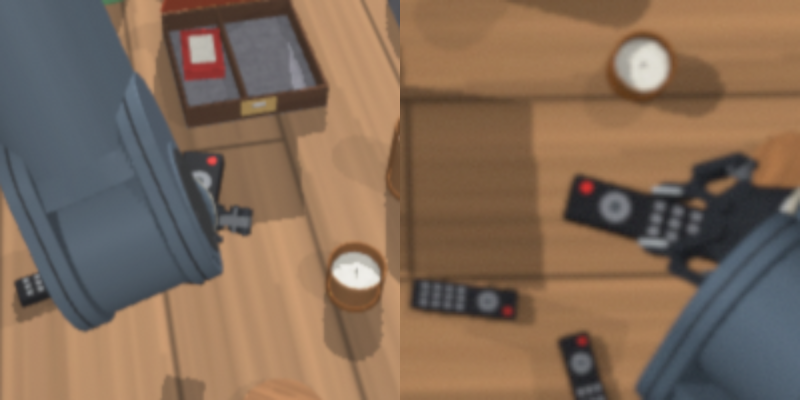

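The remote is held: it is lifted in both views, with its red button at (213,160) in the side crop and (587,187) in the top crop. I'll check its pitch by triangulating the red button and end corners, then plan the transfer.

```bash
cat >> h.py <<'E'
def red(f,x,y,w,h):
    im=f['pixels'][y:y+h,x:x+w].astype(int); m=((im[:,:,0]>150)&(im[:,:,1]<90)&(im[:,:,2]<90)).astype(np.uint8)
    n,l,st,ce=cv2.connectedComponentsWithStats(m); return [(ce[i]+[x,y]).round(1).tolist()+[int(st[i,4])] for i in range(1,n)]
E
python3 - <<'E'
from h import *
np.set_printoptions(precision=4,suppress=True)
f=viewer.grab_frame('side'); g=viewer.grab_frame('top')
a=red(f,285,265,40,30); b=red(g,390,235,25,30); print(a,b)
i0=cv2.imread('pics/side0.png')[:,:,::-1]; j0=cv2.imread('pics/top0.png')[:,:,::-1]
F0=dict(f,pixels=i0); G0=dict(g,pixels=j0)
a0=red(F0,285,305,40,40); b0=red(G0,380,250,25,25); print(a0,b0)
d=np.array([np.cos(np.radians(73)),np.sin(np.radians(73)),0])
if a and b:
  P,e=tri(f,a[0][:2],g,b[0][:2]); print(P,e, (P-get_state()['tool_pos'])@d)
  P,e=tri(f,a0[0][:2],g,b0[0][:2]); print(P,e,(P-[.472,-.212,0])@d)
r=R.from_rotvec(get_state()['tool_rot']); print(r.as_matrix())
bx=np.array([-.042,.9991,0]); c=np.array([.5945,.167,0]); T=c+.0425*np.array([.9991,.042,0])
print('tray',T); p=T-.020*bx  # TCP, remote centre 10 mm in front of tray centre
s=get_state()
w=[([.50,-.20,.25],Rt(92.4,40)),(p-.13*bx+[0,0,.25],Rt(92.4,40))]
print(p); plan(w,30,mm=35)
E
```

```text
[[305.2, 280.4, 16]] [[399.0, 250.0, 9]]
[[307.2, 318.8, 11]] [[393.0, 258.0, 9]]
[ 0.502  -0.1501  0.1625] 0.0011207969369257207 0.07901152743398013
[ 0.5041 -0.1523  0.0234] 0.0006490820523611531 0.06651862488959978
[[ 0.2238  0.9561  0.189 ]
 [ 0.7332 -0.2929  0.6138]
 [ 0.6422  0.0012 -0.7665]]
tray [0.637  0.1688 0.    ]
[0.6378 0.1488 0.    ]
25 8 -14 0.073 0 -0.086 30;25 9 -15 0.073 0.001 -0.087 30;23 10 -15 0.073 0 -0.086 30;20 19 17 0 0 0 30;21 19 17 0 0 0 30;20 19 17 0 0 0 30;21 19 17 0 0 0 30;20 19 17 0 0 0 30;21 19 17 0 0 0 30;20 19 17 0 0 0 30;20 19 17 0 0 0 30
```

```bash
python3 - <<'E'
from h import *
bx=np.array([-.042,.9991,0]); T=np.array([.637,.1688,0]); Q=Rt(92.4,42)
print(T-.023*bx)
plan([([.50,-.20,.22],Q),(T-.2*bx+[0,0,.14],Q)],30,mm=35)
E
```

```text
[0.637966  0.1458207 0.       ]
19 8 -6 0.074 0.012 -0.085 30;18 9 -7 0.075 0.012 -0.085 30;17 10 -8 0.074 0.012 -0.085 30;10 22 24 0 0 0 30;9 21 24 0 0 0 30;10 22 24 0 0 0 30;10 22 24 0 0 0 30;9 21 25 0 0 0 30;10 22 24 0 0 0 30;10 22 24 0 0 0 30
```

Request:
play_rows:
  steps: "19 8 -6 0.074 0.012 -0.085 30;18 9 -7 0.075 0.012 -0.085 30;17 10 -8 0.074 0.012 -0.085 30;10 22 24 0 0 0 30;9 21 24 0 0 0 30;10 22 24 0 0 0 30;10 22 24 0 0 0 30;9 21 25 0 0 0 30;10 22 24 0 0 0 30;10 22 24 0 0 0 30;0 0 0 0 0 0 30"

```text
clock: 7.1
tool_pos: [0.6466, -0.0251, 0.138]
tool_rot: [-1.743, -1.827, -0.672]
ft_force: [-0.8, 0.8, -1.6]
finger_gap: 0.044
```

```bash
python3 - <<'E'
from h import *
s=get_state(); print(s['clock'],s['tool_pos'],s['ft_force'],s['finger_gap'],s['q'])
bx=np.array([-.042,.9991,0]); T=np.array([.637,.1688,0]); Q=Rt(92.4,42)
print((R.from_rotvec(s['tool_rot']).inv()*Q).as_rotvec())
f=viewer.grab_frame('side'); g=viewer.grab_frame('top')
a=red(f,260,170,120,120); b=red(g,230,190,140,60); print(a,b)
cv2.imwrite('pics/d.png',np.hstack([cv2.resize(f['pixels'][160:320,240:400],(400,400)),cv2.resize(g['pixels'][130:290,220:380],(400,400))])[:,:,::-1])
plan([(T-.080*bx+[0,0,.085],Q),(T-.023*bx+[0,0,.082],Q)],30,mm=25)
E
```

```text
7.1 [ 0.64659287 -0.02512426  0.13804102] [-0.77321074  0.83199518 -1.59920215] 0.044040319269766356 [ 0.17868891  0.83276557  0.22719877  1.54715394 -0.87501742  1.29567371
  0.88935836]
[-0.00488317 -0.00471252  0.00321455]
[[317.0, 185.0, 1], [326.0, 185.0, 1], [302.5, 189.3, 42], [306.0, 217.0, 1], [293.0, 219.0, 1], [307.0, 223.0, 1], [349.5, 222.0, 2], [294.0, 226.5, 4], [295.0, 231.0, 1], [306.5, 231.0, 2], [298.0, 232.0, 1], [310.0, 233.0, 1], [298.5, 234.0, 6]] [[264.8, 219.7, 3029]]
9 0 20 0 0 0 30;8 0 20 -0.001 0 0 30;9 0 20 0 0 0 30;9 0 20 0 0 0 30;9 0 20 -0.001 0 0 30;8 0 20 0 -0.001 0 30;14 0 13 0 0 0 30;13 0 14 0 0 0 30;14 0 13 0 0 0 30
```

View pics/d.png

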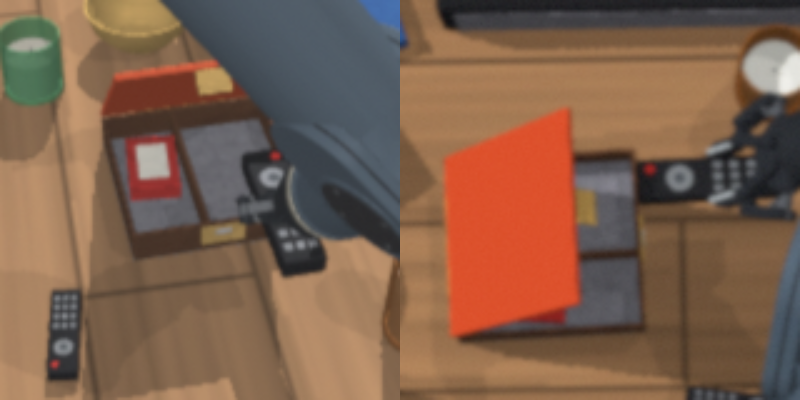

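The remote is level and aligned with the tray's long axis; its red button is at (276,156) in the side crop and (650,170) in the top crop. I'll check its height, then slide it under the lid.

```bash
python3 - <<'E'
from h import *
f=viewer.grab_frame('side'); g=viewer.grab_frame('top')
P,e=tri(f,(350.2,222.3),g,(320,198)); s=get_state(); print(P,e,P-s['tool_pos'])
# top-view heading of remote edges (dark mask)
x,y,w,h=310,185,35,35; m=np.zeros((480,640),np.uint8); m[y:y+h,x:x+w]=g['pixels'][y:y+h,x:x+w].max(2)<60
z=P[2]
c=max(cv2.findContours(m,0,1)[0],key=cv2.contourArea)[:,0]
p=np.array([onz(g,u,z)[:2] for u in c]); print(p.min(0),p.max(0))
E
```

```text
[0.65190303 0.04973309 0.13691037] 0.001922466126496358 [ 0.00668031  0.08220377 -0.00295774]
[ 0.61545877 -0.01427408] [0.66347453 0.06034291]
```

Request:
play_rows:
  steps: "9 0 20 0 0 0 30;8 0 20 -0.001 0 0 30;9 0 20 0 0 0 30;9 0 20 0 0 0 30;9 0 20 -0.001 0 0 30;8 0 20 0 -0.001 0 30;0 0 0 0 0 0 30"

```text
clock: 8.0
tool_pos: [0.6398, 0.0899, 0.0856]
tool_rot: [-1.751, -1.826, -0.673]
ft_force: [-0.0, -0.0, -1.1]
finger_gap: 0.0439
```

```bash
python3 - <<'E'
from h import *
s=get_state(); print(s['clock'],s['tool_pos'],s['ft_force'],s['finger_gap'],s['q'])
bx=np.array([-.042,.9991,0]); T=np.array([.637,.1688,0]); Q=Rt(92.4,42)
plan([(T-.023*bx+[0,0,.082],Q)],30,mm=15)
E
```

```text
8.0 [0.63976356 0.08985996 0.08563073] [-0.03079938 -0.00695842 -1.0664632 ] 0.04388786092402804 [ 0.04708888  0.84858592  0.16074931  1.69172079 -0.99380375  1.08597117
  0.9135382 ]
10 0 10 0 0 0 30;10 0 10 0 0 0 30;9 0 10 0 -0.001 0 30;10 1 10 0 0 0 30
```

Request:
play_rows:
  steps: "10 0 10 0 0 0 30;10 0 10 0 0 0 30;9 0 10 0 -0.001 0 30;10 1 10 0 0 0 30;0 0 0 0 0 0 30"

```text
clock: 8.5
tool_pos: [0.6396, 0.1459, 0.0827]
tool_rot: [-1.751, -1.829, -0.674]
ft_force: [0.4, -0.0, -0.3]
finger_gap: 0.0437
```

```bash
python3 - <<'E'
from h import *
s=get_state(); print(s['clock'],s['tool_pos'],s['ft_force'],s['finger_gap'],s['q'])
bx=np.array([-.042,.9991,0]); T=np.array([.637,.1688,0]); Q=Rt(92.4,41)
plan([(T-.023*bx+[0,0,.040],Q),(T-.023*bx+[0,0,.035],Q)],30,mm=10)
f=viewer.grab_frame('side'); g=viewer.grab_frame('top')
cv2.imwrite('pics/e.png',np.hstack([cv2.resize(f['pixels'][160:320,240:400],(400,400)),cv2.resize(g['pixels'][130:290,220:380],(400,400))])[:,:,::-1])
E
```

```text
8.5 [0.63956379 0.14591243 0.08267034] [ 0.3874536  -0.03400052 -0.26469571] 0.04369111769931074 [-0.01104758  0.8379201   0.11208704  1.72083301 -1.0279215   1.00816617
  0.87796294]
-6 0 6 0 -0.003 0 30;-5 -1 7 0.001 -0.004 0.001 30;-6 0 6 0 -0.003 0 30;-6 0 6 0 -0.003 0.001 30;-5 -1 7 0.001 -0.003 0 30;-4 0 4 0 0 0 30
```

View pics/e.png

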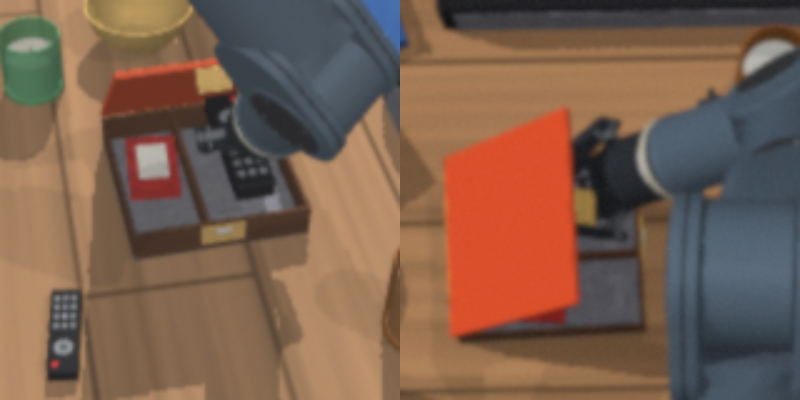

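The lid hasn't moved and the remote is over the wide tray, with its front end at (258,190) in the side crop. Lowering it now.

Request:
play_rows:
  steps: "-6 0 6 0 -0.003 0 30;-5 -1 7 0.001 -0.004 0.001 30;-6 0 6 0 -0.003 0 30;-6 0 6 0 -0.003 0.001 30;-4 0 5 0.001 -0.003 0 30;0 0 0 0 0 0 30"

```text
clock: 9.2
tool_pos: [0.6385, 0.1429, 0.0408]
tool_rot: [-1.765, -1.836, -0.657]
ft_force: [-1.0, 1.1, -1.2]
finger_gap: 0.0441
```

```bash
python3 - <<'E'
from h import *
s=get_state(); print(s['clock'],s['tool_pos'],s['ft_force'],s['finger_gap'],s['q'])
bx=np.array([-.042,.9991,0]); T=np.array([.637,.1688,0]); Q=Rt(92.4,41)
plan([(T-.023*bx+[0,0,.035],Q)],30,mm=2)
E
```

```text
9.2 [0.6384815  0.14292502 0.04084427] [-0.97965811  1.09028079 -1.21831037] 0.04414386511462142 [ 0.00529566  0.89073557  0.08082438  1.73107481 -1.03918388  0.94466472
  0.91770443]
-0.4 -0.1 1.6 0 0 -0.001 30;-0.4 -0.1 1.6 0 0 -0.001 30;-0.4 -0.1 1.5 0 0.001 0 30;-0.4 -0.1 1.6 0 0 -0.001 30
```

Request:
play_rows:
  steps: "-1 0 1.2 0 0 0 30;-1 0 1.2 0 0 0 30;-1 0 1.2 0 0 0 30;0 0 0 0 0 0 30"

```text
clock: 9.6
tool_pos: [0.639, 0.143, 0.0374]
tool_rot: [-1.765, -1.837, -0.659]
ft_force: [0.1, -1.3, -0.9]
finger_gap: 0.0444
```

Request:
play_rows:
  steps: "-0.7 0 0.8 0 0 0 30;0 0 0 0 0 0 30;-0.7 0 0.8 0 0 0 30;0 0 0 0 0 0 30"

```text
clock: 10.0
tool_pos: [0.6391, 0.1433, 0.0357]
tool_rot: [-1.765, -1.837, -0.66]
ft_force: [-0.3, 1.1, 2.3]
finger_gap: 0.0442
```

Request:
play_rows:
  steps: "-0.3 0 0.4 0 0 0 30;0 0 0 0 0 0 30;0 0 0 0 0 0 46;0 0 0 0 0 0 49;0 0 0 0 0 0 52;0 0 0 0 0 0 55;0 0 0 0 0 0 58;0 0 0 0 0 0 58"

```text
clock: 10.8
tool_pos: [0.6389, 0.143, 0.0347]
tool_rot: [-1.765, -1.837, -0.659]
ft_force: [0.5, 0.8, -0.3]
finger_gap: 0.0579
```

```bash
python3 - <<'E'
from h import *
s=get_state(); print(s['clock'],s['tool_pos'],s['ft_force'],s['finger_gap'])
p=np.array(s['tool_pos']); r=R.from_rotvec(s['tool_rot']); z=r.apply([0,0,1])
plan([(p-.10*z,r),(p-.16*z+[0,-.12,.0],r),([.60,-.08,.30],Rt(92.4,0))],58,mm=30)
E
```

```text
10.8 [0.63890751 0.14302676 0.03467643] [ 0.48885961  0.80598396 -0.33794317] 0.05789027999357251
0 0 -25 0 0 0 58;0 0 -25 0 0 0 58;0 0 -25 0 0 0 58;0 0 -25 0 0 0 58;-15 -1 -23 0 0 0 58;-15 -1 -23 0 0 0 58;-15 0 -23 0 0 0 58;-15 -1 -23 0 0 0 58;-15 -1 -23 0 0 0 58;-16 -1 -24 0 0 0 58;16 -7 -18 0 -0.119 0 58;14 -7 -19 0 -0.119 -0.001 58

12 -7 -21 0 -0.119 0 58;9 -8 -23 0 -0.119 -0.001 58;6 -7 -23 0 -0.12 0 58;4 -7 -24 0 -0.119 0 58
```

Request:
play_rows:
  steps: "0 0 -10 0 0 0 58;0 0 -15 0 0 0 58;0 0 -25 0 0 0 58;0 0 -25 0 0 0 58;0 0 -25 0 0 0 58;-15 -1 -23 0 0 0 58;-15 -1 -23 0 0 0 58;-15 0 -23 0 0 0 58;-15 -1 -23 0 0 0 58;-15 -1 -23 0 0 0 58;-16 -1 -24 0 0 0 58;0 0 0 0 0 0 58"

```text
clock: 12.0
tool_pos: [0.6429, -0.0893, 0.157]
tool_rot: [-1.776, -1.836, -0.658]
ft_force: [-0.8, -0.9, -0.0]
finger_gap: 0.058
```

```bash
python3 - <<'E'
from h import *
np.set_printoptions(precision=4,suppress=True)
s=get_state(); print(s['clock'],s['tool_pos'],s['ft_force'],s['q'])
f=viewer.grab_frame('side'); g=viewer.grab_frame('top')
cv2.imwrite('pics/f.png',np.hstack([cv2.resize(f['pixels'][160:320,240:400],(400,400),interpolation=2),cv2.resize(g['pixels'][130:290,220:380],(400,400),interpolation=2)])[:,:,::-1])
plan([([.60,-.08,.33],Rt(92.4,0))],10,mm=30)
E
```

```text
12.0 [ 0.6429 -0.0893  0.157 ] [-0.7865 -0.8796 -0.0108] [ 0.2701  0.8198  0.2098  1.4836 -0.7959  1.3437  0.8639]
20 -7 -21 0 -0.119 -0.001 10;17 -7 -24 0.001 -0.119 0 10;14 -7 -25 0 -0.119 -0.001 10;11 -7 -27 0 -0.119 -0.001 10;8 -8 -27 0 -0.119 0 10;4 -7 -29 0.001 -0.119 -0.001 10
```

View pics/f.png

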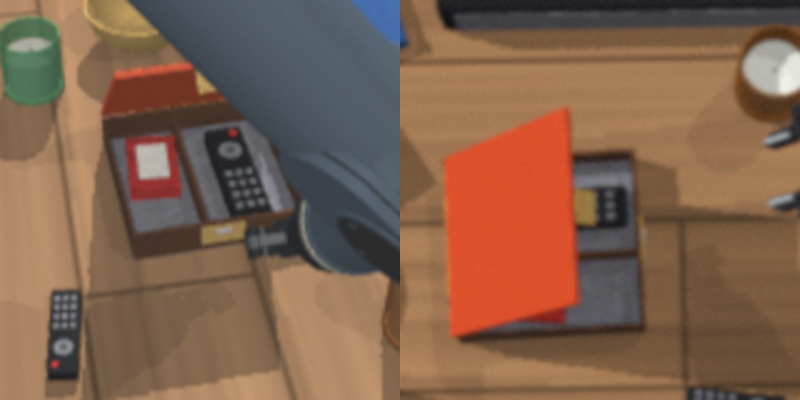

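The remote lies flat and straight in the wide tray, with its red end at (232,133) and near end at (240,210) in the side crop. The cards and lid haven't moved. Next I'll shut the lid.

```bash
cat >> h.py <<'E'
bx=np.array([-.042,.9991,0]); H=np.array([.5945,.167,.0405])+.105*bx; Z=np.array([0,0,1.])
def press(th,off=0,lean=None,t=.019):
    n=np.sin(th)*bx+np.cos(th)*Z; P=H+.203*(-np.cos(th)*bx+np.sin(th)*Z)+(.008+off)*n
    Q=Rt(92.4,-np.degrees(.6*th) if lean is None else lean); return P-t*Q.apply([0,0,1]),Q
E
python3 - <<'E'
from h import *
np.set_printoptions(precision=4,suppress=True)
print(press(.87,.05)[0],press(0)[0])
plan([([.60,-.03,.40],Rt(92.4,0)),press(.87,.12),press(.87,.05)],0,mm=40)
E
```

```text
[0.5933 0.1949 0.2495] [0.5986 0.0691 0.0675]
29 -6 -21 0 -0.102 -0.001 0;26 -6 -24 0.001 -0.102 0 0;24 -5 -27 0 -0.102 -0.001 0;21 -6 -28 0 -0.102 0 0;18 -6 -31 0 -0.102 -0.001 0;15 -6 -33 0 -0.102 0 0;12 -6 -33 0.001 -0.102 -0.001 0;35 0 13 0 -0.065 0 0;35 1 11 0 -0.065 0 0;36 0 8 0 -0.066 0 0;37 1 6 0 -0.065 0 0;37 0 4 0 -0.065 0 0

37 0 1 0 -0.065 0 0;37 1 -1 0 -0.066 0 0;37 0 -3 0 -0.065 0 0;-12 0 33 0 0 0 0;-11 0 32 0 0 0 0
```

Request:
play_rows:
  steps: "29 -6 -21 0 -0.102 -0.001 0;26 -6 -24 0.001 -0.102 0 0;24 -5 -27 0 -0.102 -0.001 0;21 -6 -28 0 -0.102 0 0;18 -6 -31 0 -0.102 -0.001 0;15 -6 -33 0 -0.102 0 0;12 -6 -33 0.001 -0.102 -0.001 0"

```text
clock: 12.8
tool_pos: [0.5989, -0.0272, 0.4012]
tool_rot: [2.17, 2.269, -0.001]
ft_force: [-0.5, 0.3, -0.5]
finger_gap: -0.0001
```

```bash
python3 - <<'E'
from h import *
s=get_state(); print(s['clock'],s['tool_pos'],s['q'])
plan([press(.87,.12)],0,mm=40)
E
```

```text
12.8 [ 0.59888501 -0.02716311  0.40121134] [-0.35462635  0.40516809  0.5154262   1.39488286 -0.19667803  1.3915845
  0.2050794 ]
34 1 13 0 -0.065 0 0;36 0 11 0 -0.065 0.001 0;36 1 9 0.001 -0.065 0 0;36 0 6 0 -0.065 0 0;37 1 4 0 -0.065 0 0;37 0 2 0 -0.065 0.001 0;37 1 -1 0 -0.065 0 0;36 0 -3 0.001 -0.065 0 0
```

Request:
play_rows:
  steps: "34 1 13 0 -0.065 0 0;36 0 11 0 -0.065 0 0;36 1 9 0 -0.065 0 0;36 0 6 0 -0.065 0 0;37 1 4 0 -0.065 0 0;37 0 2 0 -0.065 0 0;37 1 -1 0 -0.065 0 0;36 0 -3 0 -0.065 0 0;0 0 0 0 0 0 0"

```text
clock: 13.7
tool_pos: [0.588, 0.2568, 0.2871]
tool_rot: [1.869, 1.983, -0.507]
ft_force: [-0.1, 0.2, -0.5]
finger_gap: 0.0003
```

```bash
python3 - <<'E'
from h import *
s=get_state(); print(s['clock'],s['tool_pos'],s['q'],s['ft_force'])
plan([press(.9,.02)],0,mm=25); plan([press(.87,.0)],0,mm=10)
E
```

```text
13.7 [0.58799395 0.25675728 0.28714578] [-0.9838026   0.71797365  0.57353845  1.32007856  0.10110792  1.42638235
 -0.45442502] [-0.14673532  0.19091155 -0.46010112]
-11 1 22 0 -0.005 0.004 0;-10 0 21 0 -0.005 0.005 0;-10 1 22 0 -0.005 0.004 0;-11 0 22 0 -0.005 0.004 0

-4 0 8 0 0 0.001 0;-4 0 9 0 0 0.002 0;-4 0 8 0 0 0.001 0;-4 1 9 0 -0.001 0.001 0;-4 0 8 0 0 0.002 0;-4 0 9 0 0 0.001 0;-4 0 8 0 0 0.001 0;-4 0 9 0 0 0.001 0;-4 0 8 0 0 0.002 0;-4 1 9 0 0 0.001 0;-4 0 8 0 -0.001 0.001 0;-4 0 9 0 0 0.002 0

-4 0 8 0 0 0.001 0
```

Request:
play_rows:
  steps: "-11 1 22 0 -0.005 0.004 0;-10 0 21 0 -0.005 0.005 0;-10 1 22 0 -0.005 0.004 0;-5 0 11 0 0 0.002 0;0 0 0 0 0 0 0"

```text
clock: 14.2
tool_pos: [0.5955, 0.1767, 0.2449]
tool_rot: [1.888, 1.942, -0.512]
ft_force: [0.1, -0.4, 0.7]
finger_gap: 0.0004
```

```bash
python3 - <<'E'
from h import *
s=get_state(); print(s['clock'],s['tool_pos'],s['ft_force'])
plan([press(th) for th in (.90,.85,.8,.75,.7)],0,mm=15)
f=viewer.grab_frame('side'); g=viewer.grab_frame('top')
cv2.imwrite('pics/g.png',np.hstack([cv2.resize(f['pixels'][130:290,240:400],(400,400),interpolation=2),cv2.resize(g['pixels'][130:290,200:360],(400,400),interpolation=2)])[:,:,::-1])
E
```

```text
14.2 [0.59548317 0.17672083 0.244899  ] [ 0.09033119 -0.41968662  0.67512624]
0 -1 14 -0.001 -0.003 -0.007 0;0 0 14 -0.001 -0.002 -0.006 0;-5 0 10 0 0.03 0 0;-4 0 9 0 0.03 0 0;-4 0 10 0 0.03 0 0;-3 0 10 0 0.03 0 0
```

View pics/g.png

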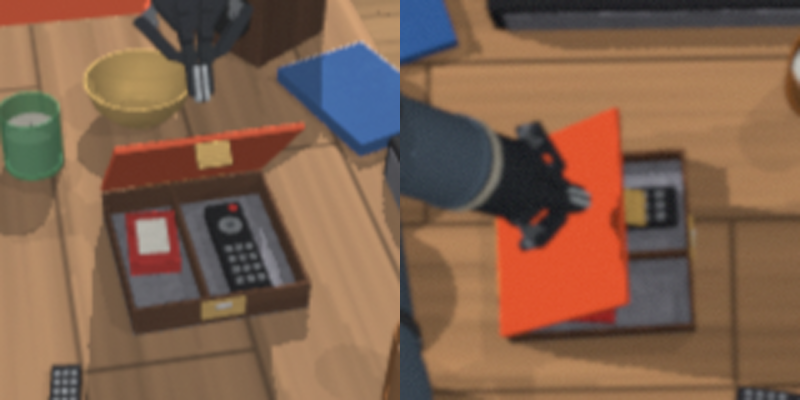

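The shut fingers are over the lid's middle line, at (578,197) in the top crop, and not yet in contact. Following the arc.

Request:
play_rows:
  steps: "0 -1 14 -0.001 -0.003 -0.007 0;0 0 14 -0.001 -0.002 -0.006 0;-5 0 10 0 0.03 0 0;-4 0 9 0 0.03 0 0;-4 0 10 0 0.03 0 0;-3 0 10 0 0.03 0 0"

```text
clock: 14.9
tool_pos: [0.598, 0.1325, 0.195]
tool_rot: [1.942, 2.031, -0.407]
ft_force: [0.5, -0.1, 0.7]
finger_gap: 0.0003
```

```bash
python3 - <<'E'
from h import *
s=get_state(); print(s['clock'],s['tool_pos'],s['ft_force'])
plan([press(th) for th in np.arange(.65,.24,-.05)],0,mm=15)
E
```

```text
14.9 [0.59796168 0.1325086  0.1950467 ] [ 0.50747836 -0.13955167  0.72589072]
-6 -2 11 0.004 0.027 0.002 0;-3 0 10 0 0.03 0 0;-3 0 10 0 0.03 0 0;-3 0 10 0 0.03 0 0;-3 0 10 0 0.03 0 0;-3 0 9 0 0.03 0 0;-2 0 11 0 0.03 0 0;-2 0 10 0 0.03 0 0;-2 0 10 0 0.03 0 0
```

Request:
play_rows:
  steps: "-6 -2 11 0.004 0.027 0.002 0;-3 0 10 0 0.03 0 0;-3 0 10 0 0.03 0 0;-3 0 10 0 0.03 0 0;-3 0 10 0 0.03 0 0;-3 0 9 0 0.03 0 0"

```text
clock: 15.5
tool_pos: [0.5978, 0.0924, 0.1459]
tool_rot: [2.048, 2.135, -0.246]
ft_force: [-0.0, 0.8, 0.8]
finger_gap: 0.0
```

```bash
python3 - <<'E'
from h import *
s=get_state(); print(s['clock'],s['tool_pos'],s['ft_force'])
plan([press(th) for th in np.arange(.35,.09,-.05)],0,mm=15)
f=viewer.grab_frame('side'); g=viewer.grab_frame('top')
cv2.imwrite('pics/i.png',np.hstack([cv2.resize(f['pixels'][130:290,240:400],(400,400),interpolation=2),cv2.resize(g['pixels'][130:290,200:360],(400,400),interpolation=2)])[:,:,::-1])
E
```

```text
15.5 [0.59776947 0.09244277 0.14590056] [-0.04444976  0.79464528  0.80653715]
-2 0 10 0 0.03 0 0;-2 0 10 0 0.03 0 0;-2 0 11 0 0.03 0 0;-2 0 10 0 0.03 0 0;-1 0 10 0 0.03 0 0;-2 0 10 0 0.03 0 0
```

View pics/i.png

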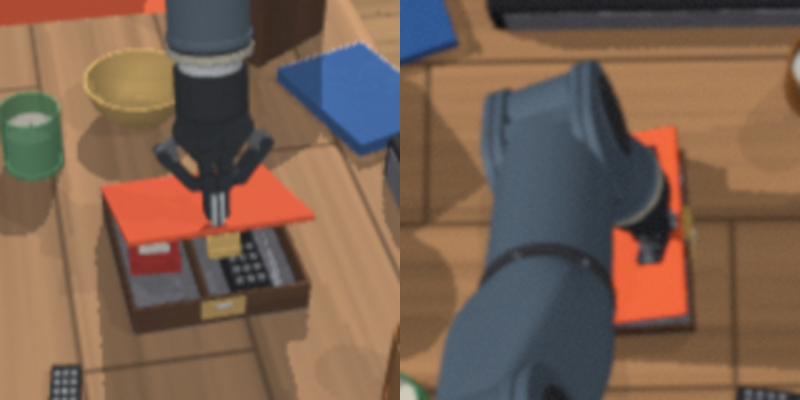

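The lid is closing under the fingertips, with contact at about (217,220) in the side crop, close to the middle of the front edge. Continuing.

Request:
play_rows:
  steps: "-2 0 10 0 0.03 0 0;-2 0 10 0 0.03 0 0;-2 0 11 0 0.03 0 0;-2 0 10 0 0.03 0 0;-1 0 10 0 0.03 0 0"

```text
clock: 16.1
tool_pos: [0.5985, 0.0743, 0.0976]
tool_rot: [2.128, 2.219, -0.097]
ft_force: [0.4, -0.6, 1.3]
finger_gap: -0.0
```

```bash
python3 - <<'E'
from h import *
s=get_state(); print(s['clock'],s['tool_pos'],s['ft_force'],press(0)[0])
plan([press(th) for th in (.1,.07,.04,.02,0)],0,mm=5)
E
```

```text
16.1 [0.5985051  0.07429004 0.09755554] [ 0.42405309 -0.59217486  1.32540268] [0.598616  0.0690882 0.0675   ]
0 0 3 0 0.01 0 0;-1 0 4 0 0.011 0 0;0 0 3 0 0.01 0 0;-1 0 3 0 0.009 0 0;0 0 3 0 0.009 0 0;0 0 3 0 0.009 0 0;-1 0 3 0 0.009 0 0;0 0 4 0 0.012 0 0;-1 0 4 0 0.012 0 0
```

Request:
play_rows:
  steps: "0 0 3 0 0.01 0 0;-1 0 4 0 0.011 0 0;0 0 3 0 0.01 0 0;-1 0 3 0 0.009 0 0;0 0 3 0 0.009 0 0;0 0 0 0 0 0 0"

```text
clock: 16.7
tool_pos: [0.5976, 0.0694, 0.081]
tool_rot: [2.156, 2.243, -0.048]
ft_force: [-0.2, 0.4, 0.0]
finger_gap: 0.0001
```

Request:
play_rows:
  steps: "0 0 2 0 0.01 0 0;0 0 2 0 0.01 0 0;0 0 0 0 0 0 0"

```text
clock: 17.0
tool_pos: [0.598, 0.0697, 0.0786]
tool_rot: [2.166, 2.253, -0.024]
ft_force: [-4.0, 1.2, 14.5]
finger_gap: -0.0001
```

Request:
play_rows:
  steps: "0 0 1.5 0 0 0 0;0 0 1.5 0 0 0 0;0 0 0 0 0 0 0"

```text
clock: 17.3
tool_pos: [0.5979, 0.0694, 0.0755]
tool_rot: [2.166, 2.253, -0.024]
ft_force: [-3.9, 0.5, 12.6]
finger_gap: 0.0002
```

Request:
play_rows:
  steps: "0 0 1.5 0 0 0 0;0 0 1.5 0 0 0 0;0 0 0 0 0 0 0"

```text
clock: 17.6
tool_pos: [0.5978, 0.0692, 0.0715]
tool_rot: [2.166, 2.253, -0.026]
ft_force: [-0.9, -0.3, 1.8]
finger_gap: 0.0001
```

Request:
play_rows:
  steps: "0 0 1.5 0 0 0 0;0 0 1 0 0 0 0;0 0 0 0 0 0 0"

```text
clock: 17.9
tool_pos: [0.5976, 0.0695, 0.0684]
tool_rot: [2.166, 2.254, -0.027]
ft_force: [0.2, -0.2, -0.2]
finger_gap: -0.0003
```

Request:
play_rows:
  steps: "0 0 1 0 0 0 0;0 0 1 0 0 0 0;0 0 0 0 0 0 0"

```text
clock: 18.2
tool_pos: [0.5978, 0.0694, 0.0675]
tool_rot: [2.166, 2.254, -0.026]
ft_force: [-3.3, 0.9, 10.0]
finger_gap: 0.0003
```

Request:
play_rows:
  steps: "0 0 1 0 0 0 0;0 0 0 0 0 0 0"

```text
clock: 18.4
tool_pos: [0.5979, 0.0694, 0.0672]
tool_rot: [2.166, 2.254, -0.025]
ft_force: [-5.7, 1.6, 18.7]
finger_gap: -0.0002
```

Request:
play_rows:
  steps: "0 0 0.7 0 0 0 0;0 0 0 0 0 0 0;0 0 -5 0 0 0 0;0 0 -20 0 0 0 0;0 0 -40 0 0 0 0;0 0 -45 0 0 0 0;0 0 -45 0 0 0 0;0 0 -45 0 0 0 0;-20 0 -30 0 0 0 0;-40 0 0 0 0 0 0;-40 0 0 0 0 0 0;-40 0 0 0 0 0 0"

```text
clock: 19.6
tool_pos: [0.6033, -0.0664, 0.2985]
tool_rot: [2.164, 2.254, -0.026]
ft_force: [0.3, -0.3, -0.7]
finger_gap: -0.0001
```

Request:
play_rows:
  steps: "-40 0 0 0 0 0 0;-40 0 0 0 0 0 0;-40 0 0 0 0 0 0;0 0 0 0 0 0 0"

```text
clock: 20.0
tool_pos: [0.6067, -0.1925, 0.3012]
tool_rot: [2.173, 2.243, -0.032]
ft_force: [0.1, 0.7, 0.3]
finger_gap: 0.0002
```

```bash
python3 - <<'E'
from h import *
np.set_printoptions(precision=4,suppress=True)
s=get_state(); print(s['clock'],s['tool_pos'],s['ft_force'])
f=viewer.grab_frame('side'); g=viewer.grab_frame('top')
cv2.imwrite('pics/j.png',np.hstack([cv2.resize(f['pixels'][130:330,200:440],(430,358),interpolation=2),cv2.resize(g['pixels'][130:310,180:360],(358,358),interpolation=2)])[:,:,::-1])
im=cv2.cvtColor(g['pixels'],cv2.COLOR_RGB2HSV); m=cv2.inRange(im,(3,190,120),(14,255,255)); m[:,:225]=0; m[:,335:]=0; m[:165]=0; m[275:]=0
c=max(cv2.findContours(m,0,1)[0],key=cv2.contourArea)[:,0]
print(cv2.minAreaRect(np.array([onz(g,u,.0485)[:2]*1000 for u in c],np.float32)))
E
```

```text
20.0 [ 0.6067 -0.1925  0.3012] [0.0583 0.6529 0.334 ]
((595.5914306640625, 162.28253173828125), (204.26132202148438, 215.79718017578125), 2.3570427894592285)
```

View pics/j.png

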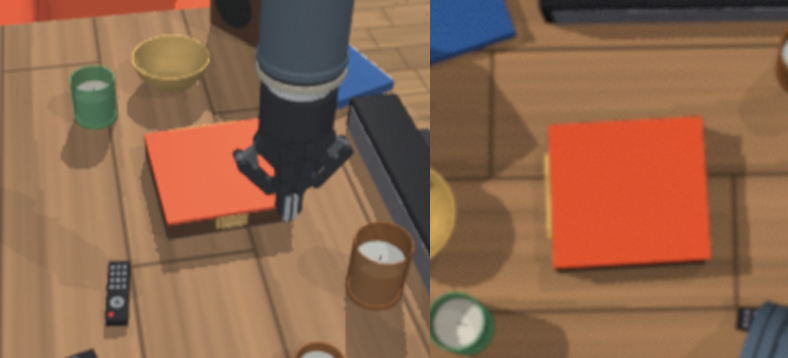

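The lid is flat and shut, measuring 204 x 216 mm at its height against the expected 205 x 218.5. The robot is clear and the other objects are in place. Handing in.

```bash
python3 -c "
from station import bot; print(bot.job_done())"
```

```text
the job is handed in; nothing more can be done
None
```

I laid the large remote flat in the wide tray, shut the lid past its catch, and handed the job in at about 20 s of the 64 s allowed. The hand-in gives no verdict.

- **Remote:** I gripped it across its width with the hand leaning about 40°, carried it in under the lid and let go only once it touched the tray floor. Pictures taken after release show it flat and straight in the tray.
- **Lid:** The catch resisted with about 13–15 N and then gave way. The lid stopped firmly at the height computed for fully shut (TCP 67.2 mm against 67.5 mm). Seen from above afterwards, it measures 204 x 216 mm against 205 x 218.5 mm nominal, which fits a flat, shut lid.
- **Everything else:** The cards were still in place in the last picture before the lid covered them. The final view shows the bowl, the green candle and the amber candle where they were, with the arm clear. I didn't re-measure the coasters and tealight at the end, since they lay mostly outside that view, but the arm stayed well away from them.
- **Small disagreements:** The closed gap on the remote read 44 mm against its 46 mm width. The fingertips also pressed on the table with about 5 N during the grasp.

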